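Hold a circuit board home in the test jig

ROBOT

A 6-joint arm with a two-finger parallel gripper is mounted at the origin on the work surface. World frame = base frame: x ahead of the robot, y to its left, z up, the work surface at z = 0. Lengths are in m, angles in rad, forces in N, time in s.
With the tool pointing down it reaches from about 0.425 to 0.95 m from the base axis. Payload 3.5 kg.
Tool frame: the origin (TCP) lies at the very end of the fingers, on their centre line; the grasp point (between the pads) lies hold_point_z behind it (hold_point_z is the distance from the TCP to the grasp point, in m); z points along the fingers, y is the direction in which the jaws open and shut (so a half turn about z gives the same grasp; the last joint's range is limited). The gripper opens to 85 mm and grips with 20 to 120 N. Pads are 22 mm wide; open, the fingers measure 114 mm over their backs; the gripper's body (76 mm by 85 mm) begins 54 mm behind the grasp point. The pads swing forward as they close: fully open they stand 13 mm farther back than shut.
Start: joints at [1.177, 0.286, 1.577, -0, 1.279, -0.15], TCP at [0.163, 0.655, 0.231] pointing down, gripper open.
Joint ranges: [-2.77, 2.77], [-0.9, 2.22], [0.21, 2.48], [-1.53, 4.67], [0.24, 2.81], [-2.84, 2.84]. Speed limits (rad/s): [2.79, 2.79, 3.14, 3.14, 3.14, 3.14].

INTERFACE

Orientations are given as [roll, pitch, yaw] about the fixed x, y, z axes, in that order (R = Rz(yaw) Ry(pitch) Rx(roll)).
In Python, from cell import * gives the robot as it stands. The module is installed in compiled form; this text tells all that it offers.
- The arm moves only by the shell command python3 -m handwheel 'ROWS'. ROWS is JSON, one flat list of numbers, 5 for each row, row after row: the shift along the tool's x, y, z in mm, then the turn about the tool's z in rad, then the finger opening in mm, from 0 to 85.4. In form: [x, y, z, turn, grip, x, y, z, turn, grip, ...]. A call has 1 to 20 rows; each row is the pose to reach, as a shift and turn from the pose measured when the call began, along the tool's axes at that moment; what a row does not reach only later rows make up. A row lasts 1/10 s, in which the tool goes at most 50 mm and 8.59 degrees, less where a joint would pass 70% of its speed; a pose out of reach is approached as far as the arm can. A call with a gripper value outside its range is refused whole. The fingers move at their own pace and stop on an object; the grip force is fixed at half the most. Time passes only in rows, so rows that repeat a pose let the fingers close. It gives the time, the measured TCP pose, the force and the opening at its end, in the units of the state.
- read_state(): the state, without advancing time (a new reading comes with each control period).
- get_image(name): name is "scene" or "top" or "wrist"; returns (picture, depth): 400x640x3 uint8, red, green, blue; 400x640 float32, m along the optical axis (not along the pixel's ray), 0 where there is no reading.
- camera_model(name): a dict with "K" (3x3 intrinsics, pixels), "eye" and "rotation" of the camera in the world. Camera axes: x right, y up, looking along -z (the intrinsics and any distortion apply to the point x, -y, -z); pixel columns grow to the right and rows downward; lengths in m; the calibration is good to about 2 mm. A picture is of the moment at which its call begins: read the wrist's pose just before it. camera_model takes no time and is no camera call; for the wrist camera it gives the pose at the moment of the call.
- sign_off(): hands the job in, once; it reports no verdict.
The state is a dict: "t": time; "joint_positions": joint angles; "joint_velocities": joint speeds; "joint_torque": joint torques, N m; "ee_pos": TCP position; "eef_rot": TCP orientation; "contact_force": force on the tool from outside, world axes, zero at the start; "moment": the same for the moment, N m; "finger_gap": finger opening in m.
Only numpy, scipy, OpenCV 4.12 (cv2) and the standard library are available. Lean on these libraries where they do the work, as an engineer would, in place of code of your own. Each camera call takes 0.05 s, during which the arm holds its last target. There are 200 camera calls.

TASK

First switch the isolator on by throwing its lever over to the green side, while the board carrier is still out of the jig. Then slide the carrier, tongue first and flat on the blue apron, under the aluminium lip of the test jig against the sprung contact bar until its yellow crossbar stops against the lip, and finish while still holding it pressed fully home, because the spring throws it out when let go. Leave the other things on the bench where they are.

Things in the scene. Friction and masses are not known exactly. Their poses are not given: they have to be found in the camera images.
- carrier: Loose board carrier, 0.12 kg, flat on the bench: black tray 110 (x) x 50 (y) x 5 mm with an upright yellow grip fin 36 mm long (x), 16 mm thick (y), top 50 mm above the underside. Origin: on the underside below the fin's middle; +x to the tongue, z up. Tray from x = -30 to 80 mm. Yellow crossbar, 50 mm wide, 22 mm high, at x = 27 to 35 mm: its front face is the stop that meets the lip.
- carrier_tip (a point): On the carrier: middle of the front edge of its tongue, on the underside, 80 mm ahead of the carrier's origin; axes as the carrier's. The tongue is the front 45 mm, with a green circuit board on it, 7 mm thick in all.
- jig: Test jig fixed to the bench, place and yaw vary: blue base 180 x 90 x 20 mm high, its top a flat apron from x = -85 mm to an aluminium lip at x = 0 to 15 mm (underside 30, top 38 mm above the bench). Origin: on the bench below the middle of the lip's front face; +x is the push-in direction, away from the robot; z up. Behind the lip it is open above; grey housing 50 mm high at x = 62 to 95 mm.
- jig_mouth (a point): On the jig: middle of the slot's mouth, on the apron (20 mm above the bench) at the lip's front face; axes as the jig's. Slot 10 mm high, 56 mm wide; two guide strips 10 mm high flare out 28 mm in front of it. With the carrier home, carrier_tip is 45 mm ahead (+x) of this point and the crossbar touches the lip.
- contact (a joint): Travel in m of the jig's red contact bar, which stands behind the lip at jig x = 33 to 43 mm: 0 = out, 0.014 = its own stop. The tongue meets it when 33 mm past the lip's front face and has pushed it to 0.012 when home. Spring: about 2 N at first, 6 N at home; it pushes the carrier back out if let go.
- switch_box: Grey isolator box fixed to the bench, 110 (x) x 80 (y) x 45 mm high; place and yaw vary. Origin: middle of its underside, z up. The lever's hinge runs along the box's y, 55 mm above the bench over the origin. On top, a red patch at the off end (-x) and a green one at the on end (+x).
- isolator (a joint): Isolator lever angle in rad: 0 = off, leaning 0.55 rad to the box's -x (red patch); 0.55 = upright; 1.1 = on, leaning 0.55 rad to +x (green patch). Over-centred: from the middle it falls to the nearer stop and stays. About 1 N at the handle throws it.
- isolator_tip (a point): Top middle of the lever's red handle, 68 mm from the hinge. The handle is a block 36 mm wide (along the hinge), 16 mm thick, 26 mm long, on a steel stem 14 x 8 mm.
- reel: Blue solder reel standing upright, 54 mm across, 34 mm tall; loose bystander, to be left alone. Origin at its underside.
- tub: White open cup, 56 mm across the rim, 45 mm tall; loose bystander, to be left alone. Origin at its underside.
- driver: Red-handled screwdriver lying on the bench; loose bystander, to be left alone. Origin at its underside.
- glue: Glue bottle, 50 mm across, 110 mm tall; loose bystander, to be left alone. Origin at its underside.
- battery: Black block battery lying flat, 48 x 26 x 17 mm; loose bystander, to be left alone. Origin at its underside.
- tin: Round tin, 60 mm across, 50 mm tall; loose bystander, to be left alone. Origin at its underside.
- parts_tray: Orange parts tray, 120 x 90 x 30 mm; loose bystander, to be left alone. Origin at its underside.
Mind the look-alikes: they are no part of the job. Leave any orange, pink or turquoise look-alike of the carrier alone.

How it is judged:
By the outcome, as a careful person would: the job done as asked, in the order asked, and still so for the second after the job is handed in, while the arm keeps its last pose, push and grip.
It also fails if it takes over 50 s, if anything falls off the work surface, if the arm or the gripper's body presses on something with over 40 N, if the wrist force passes 120 N, or if a joint passes its speed limit or range.

## Working session

There is one attempt and no reset: what is moved stays moved. The work goes in short steps, Python scripts to look and compute and a shell command to move; the robot and the scene stay as the last step left them, time stands still between calls to the robot, and variables do not carry over. Pictures are saved under pics/ and viewed, about 8 in all and at most 12, crops included, and the job is handed in when it is done.

```bash
mkdir -p pics
cat > h.py <<'E'
from cell import *
import numpy as np, cv2
def grab(n,name=None):
    m=camera_model(n); p,d=get_image(n)
    if name: cv2.imwrite('pics/'+name,p[:,:,::-1])
    np.savez('/tmp/%s.npz'%n,p=p,d=d,K=m['K'],eye=m['eye'],R=m['rotation'])
    return p,d,m
def load(n):
    z=np.load('/tmp/%s.npz'%n); return z['p'],z['d'],dict(K=z['K'],eye=z['eye'],rotation=z['R'])
def cloud(d,m):
    K=np.array(m['K']);v,u=np.mgrid[:d.shape[0],:d.shape[1]]
    P=np.stack([(u-K[0,2])/K[0,0]*d,-(v-K[1,2])/K[1,1]*d,-d],-1)
    return P@np.array(m['rotation']).T+np.array(m['eye'])
E
python3 - <<'E'
from h import *
s=read_state();print({k:np.round(v,3).tolist() for k,v in s.items()})
for n in('top','scene'):
    p,d,m=grab(n,n+'0.png');print(n,m, (d>0).mean())
E
```

```text
{'t': 0.0, 'joint_positions': [1.177, 0.287, 1.578, 0.0, 1.279, -0.15], 'joint_velocities': [-0.002, -0.001, -0.001, 0.0, 0.002, 0.001], 'joint_torque': [-0.0, -40.598, -29.263, -0.0, 0.006, -0.0], 'ee_pos': [0.163, 0.654, 0.23], 'eef_rot': [-3.139, -0.0, 2.898], 'contact_force': [0.224, -0.199, 0.401], 'moment': [0.004, -0.03, -0.034], 'finger_gap': 0.085}
top {'K': array([[385.77903299,   0.        , 322.65611448],
       [  0.        , 385.77903299, 197.7552466 ],
       [  0.        ,   0.        ,   1.        ]]), 'eye': array([ 0.47845518, -0.01040905,  1.39322312]), 'rotation': array([ 5.06446429e-02, -1.25357377e-03, -1.59767108e+00])} 0.9959609375
scene {'K': array([[488.12993291,   0.        , 323.42062841],
       [  0.        , 488.12993291, 209.38012983],
       [  0.        ,   0.        ,   1.        ]]), 'eye': array([1.31352501, 0.29413916, 1.1123564 ]), 'rotation': array([ 0.67775027, -0.01595109,  1.94382449])} 0.9960703125
```

View pics/top0.png

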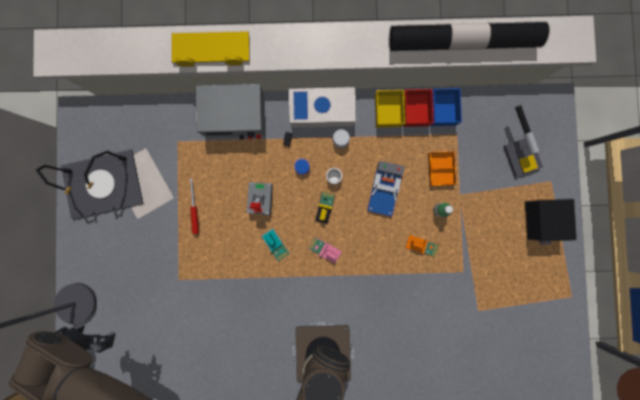

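View pics/scene0.png

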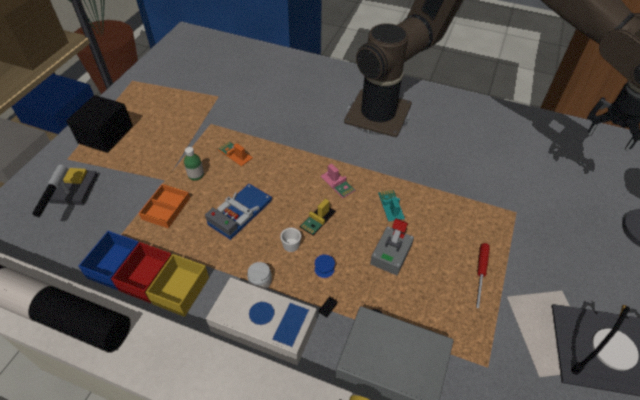

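The top view shows the carrier candidates: black/yellow/green at (325,207), turquoise at (275,243), pink at (326,251) and orange at (417,243). Only the one at (325,207) has a black tray with a yellow fin. The isolator is at (259,198), with its red handle toward −x (off), and the jig is at (386,190). I'll confirm in an enlarged crop and measure.

```bash
sed -i 's/np.array(m\[.rotation.\]).T/Rot.from_euler("xyz",m["rotation"]).as_matrix().T/; 2a from scipy.spatial.transform import Rotation as Rot' h.py
python3 - <<'E'
from h import *
p,d,m=load('top')
P=cloud(d,m)
cv2.imwrite('pics/crop0.png',cv2.resize(p[150:265,180:470,::-1],None,fx=2.75,fy=2.75,interpolation=cv2.INTER_CUBIC))
hsv=cv2.cvtColor(p,cv2.COLOR_RGB2HSV)
def rep(n,lo,hi,box,z=None,P=P,hsv=hsv):
    u0,v0,u1,v1=box; M=np.zeros(hsv.shape[:2],np.uint8); M[v0:v1,u0:u1]=cv2.inRange(hsv[v0:v1,u0:u1],lo,hi)
    k,l,st,c=cv2.connectedComponentsWithStats(M)
    if k<2: print(n,'none');return
    i=1+st[1:,4].argmax(); Q=P[l==i]; q=np.median(Q,0)
    r=cv2.minAreaRect((Q[:,:2]*1000).astype(np.float32))
    print(n,st[i,4],c[i].round(1),'med',q.round(3),'rect',np.round(r[0],1),np.round(r[1],1),round(r[2],1),'z',np.percentile(Q[:,2],[5,95]).round(3))
print('bench',P[225,350],P[260,220])
rep('yellow',(18,120,90),(32,255,255),(310,190,340,228))
rep('green board',(40,80,40),(90,255,255),(310,185,340,215))
rep('blue apron',(100,120,60),(125,255,255),(360,170,410,225))
rep('red handle',(0,120,80),(8,255,255),(240,180,280,220))
rep('green patch',(45,100,80),(80,255,255),(240,175,280,200))
# heights
for n,(u0,v0,u1,v1),za,zb in (('box',(240,175,280,222),.035,.05),('jighousing',(360,155,412,195),.043,.06),('jig apron',(360,155,412,222),.012,.026),('carrier all',(305,185,345,230),.004,.06)):
    S=P[v0:v1,u0:u1].reshape(-1,3); Q=S[(S[:,2]>za)&(S[:,2]<zb)]
    r=cv2.minAreaRect((Q[:,:2]*1000).astype(np.float32)); print(n,len(Q),np.round(r[0],1),np.round(r[1],1),round(r[2],1))
E
```

```text
bench [ 4.48086990e-01 -1.09931378e-01 -3.02440886e-04] [0.33582312 0.35901552 0.00333213]
yellow 123 [323.6 210.3] med [ 0.507 -0.014  0.022] rect [501.  -21.3] [50.7 57.8] 88.5 z [0.002 0.053]
green board 81 [326.4 200.1] med [ 0.54  -0.026  0.008] rect [540.9 -27.4] [39.5 31.9] 77.1 z [0.003 0.013]
blue apron 468 [381.9 202.2] med [ 0.526 -0.225  0.02 ] rect [ 525.1 -137.4] [ 87.6 255.9] 1.3 z [0.015 0.024]
red handle 86 [255.7 206.8] med [0.519 0.212 0.11 ] rect [519.5 213.5] [31.4 30.4] 80.0 z [0.044 0.117]
green patch 28 [259.4 185.7] med [0.594 0.208 0.046] rect [595.5 205.8] [25.2 11.1] 87.9 z [0.041 0.051]
box 548 [553.4 210.6] [ 80.9 109.7] 84.5
jighousing 245 [ 619.9 -248.2] [89.5 89.1] 75.6
jig apron 772 [ 574.1 -236.3] [ 91.6 176. ] 75.1
carrier all 543 [515.5 -19.8] [140.5 158.4] 88.5
```

View pics/crop0.png

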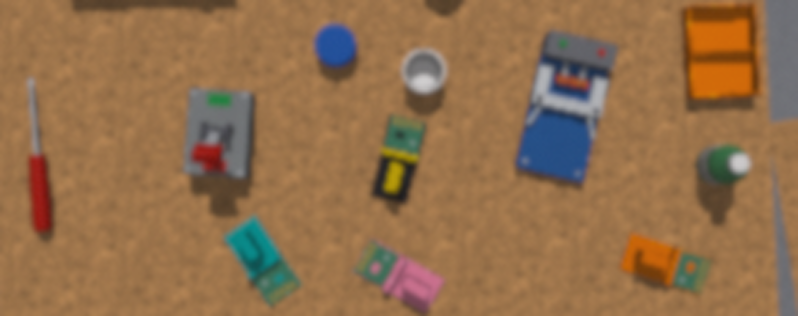

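The enlarged crop confirms it. The carrier at crop (400,158) has a black tray, yellow fin and crossbar, with its tongue up-right (yaw about −13°). The lever's red handle at (208,157) is on the −x side (off). The jig's apron is at (560,150), with yaw about −15°. I'll do the lever first, from its −x side with closed fingers.

```bash
python3 -m handwheel '[-407,-349,0,0,0,-407,-349,0,0,0,-407,-349,0,0,0,-407,-349,0,0,0,-407,-349,0,0,0,-407,-349,0,0,0,-407,-349,0,0,0,-407,-349,0,0,0,-407,-349,0,0,0,-407,-349,0,0,0,-407,-349,0,0,0,-407,-349,0,0,0,-407,-349,0,0,0,-407,-349,0,0,0,-407,-349,0,0,0,-407,-349,0,0,0]'
python3 - <<'E'
from h import *
p,d,m=grab('wrist','w1.png'); print(m)
E
```

```text
t: 1.7
ee_pos: [0.4727, 0.2186, 0.2306]
eef_rot: [-3.139, -0.001, 2.9]
contact_force: [0.1, -0.5, -0.3]
finger_gap: 0.0002
{'K': array([[291.22519774,   0.        , 318.90551279],
       [  0.        , 291.22519774, 203.57377043],
       [  0.        ,   0.        ,   1.        ]]), 'eye': array([0.39765427, 0.23619119, 0.37265005]), 'rotation': array([-0.304347  ,  0.00198926,  1.32967658])}
```

View pics/w1.png

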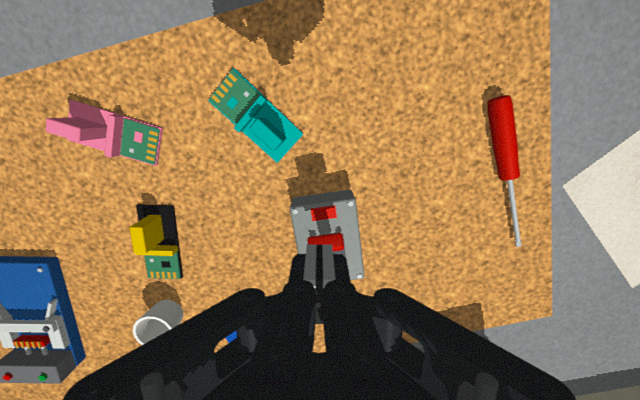

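The wrist view shows the fingertips (318,250) just short of the red handle (325,240). The box, handle and red patch (323,213) are where I expected. Next I lower to about 90 mm and push along the box's +x.

```bash
python3 -m handwheel '[0,0,50,0,0,0,0,100,0,0,0,0,138,0,0,0,0,138,0,0,-25,4,138,0,0,-40,6,138,0,0,-50,7,138,0,0,-58,9,138,0,0,-66,10,138,0,0,-74,11,138,0,0,-82,12,138,0,0,-90,13,138,0,0,-96,14,138,0,0,-96,14,138,0,0,-96,14,138,0,0]'
python3 -m handwheel '[30,0,0,0,0,30,0,0,0,0,30,0,-60,0,0,30,0,-120,0,0,30,0,-140,0,0]'
python3 - <<'E'
from h import *
p,d,m=grab('top'); P=cloud(d,m); hsv=cv2.cvtColor(p,cv2.COLOR_RGB2HSV)
M=np.zeros(d.shape,np.uint8);M[175:222,240:282]=cv2.inRange(hsv[175:222,240:282],(0,120,80),(8,255,255))
Q=P[(M>0)];print(len(Q),np.median(Q[Q[:,2]>.08],0) if (Q[:,2]>.08).any() else Q)
p,d,m=grab('scene'); 
cv2.imwrite('pics/s1.png',cv2.resize(p[130:290,290:530,::-1],None,fx=3,fy=3))
E
```

```text
t: 3.25
ee_pos: [0.5581, 0.21, 0.092]
eef_rot: [-3.13, -0.032, 2.9]
contact_force: [-32.0, 2.1, 21.8]
finger_gap: -0.0002
t: 3.75
ee_pos: [0.5351, 0.2176, 0.236]
eef_rot: [-3.132, -0.029, 2.9]
contact_force: [0.9, -0.5, 0.1]
finger_gap: -0.0002
96 [0.58127655 0.20612684 0.11431017]
```

View pics/s1.png

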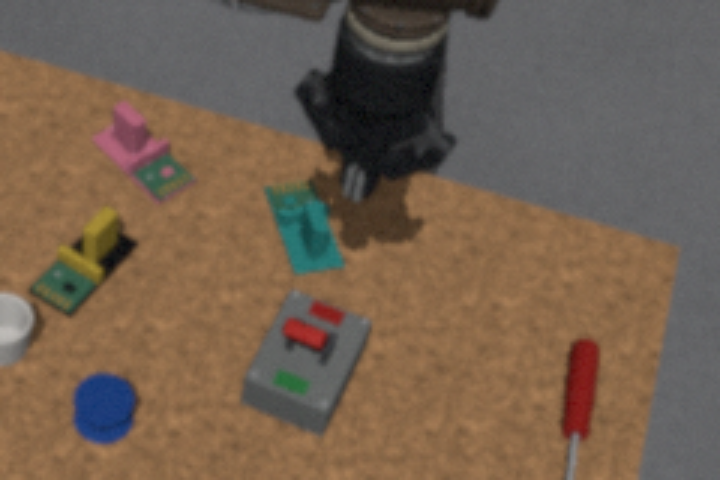

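The scene crop shows the lever now leaning toward the green patch: handle at (305,333), red patch uncovered at (327,311), green at (292,381). The top-view depth puts the handle at x≈0.581, which matches the on stop. Next I move over the carrier for a closer look.

```bash
python3 -m handwheel '[0,-242,0,0,60,0,-242,0,0,60,0,-242,0,0,60,0,-242,0,0,60,0,-242,0,0,60,0,-242,0,0,60,0,-242,0,0,60,0,-242,0,0,60]'
cat > meas.py <<'E'
from h import *
def rect(Q): 
    r=cv2.minAreaRect((Q[:,:2]*1000).astype(np.float32)); return np.round(r[0],1),np.round(r[1],1),round(r[2],1)
p,d,m=grab('wrist','w2.png'); P=cloud(d,m); hsv=cv2.cvtColor(p,cv2.COLOR_RGB2HSV)
s=read_state(); print(s['ee_pos'],s['eef_rot'])
try: print('hold',hold_point_z)
except NameError: print('no hold')
X,Y,Z=P[...,0],P[...,1],P[...,2]
near=(X>.4)&(X<.62)&(Y>-.12)&(Y<.08)&(d>0)
Ye=cv2.inRange(hsv,(20,130,80),(34,255,255))>0
G=cv2.inRange(hsv,(40,70,30),(90,255,255))>0
for n,M in(('fin top',Ye&near&(Z>.044)),('crossbar',Ye&near&(Z>.015)&(Z<.028)),('board',G&near&(Z<.02))):
    Q=P[M]; print(n,len(Q), (Q.mean(0).round(4),rect(Q)) if len(Q)>5 else '')
B=cv2.inRange(hsv,(100,130,40),(125,255,255))>0
J=(X>.4)&(X<.75)&(Y>-.35)&(Y<-.12)&(d>0)
Q=P[B&J&(abs(Z-.02)<.006)];print('apron',len(Q),rect(Q) if len(Q)>5 else '')
Q=P[J&(hsv[...,1]<70)&(abs(Z-.038)<.004)];print('lip?',len(Q),rect(Q) if len(Q)>5 else '')
E
python3 meas.py
```

```text
t: 4.65
ee_pos: [0.4809, -0.0162, 0.2423]
eef_rot: [-3.138, -0.018, 2.901]
contact_force: [0.3, 1.0, 0.5]
finger_gap: 0.0603
[ 0.48083239 -0.01586485  0.24226806] [-3.13745163 -0.01813684  2.90135109]
hold 0.0187
fin top 403 (array([ 0.487 , -0.0149,  0.0531]), (array([482.2, -37.2]), array([62.8, 35.4]), 75.8))
crossbar 280 (array([ 0.5138, -0.0214,  0.0209]), (array([496.5, -17.2]), array([48.7, 53.4]), 76.3))
board 758 (array([ 0.5372, -0.028 ,  0.0062]), (array([482.1, -13.3]), array([ 47.1, 176. ]), 75.4))
apron 3751 (array([ 545.4, -230.4]), array([ 88.4, 121.8]), 75.4)
lip? 684 (array([ 576.3, -239.6]), array([89.8, 16.5]), 75.3)
```

View pics/w2.png

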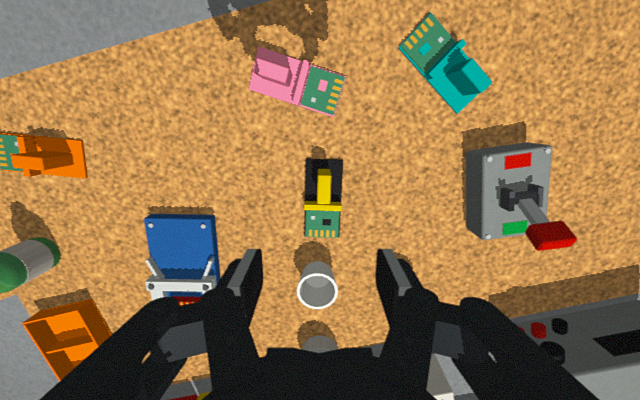

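The wrist view shows the carrier centred: fin at (324,185), board at (322,220), tub clear beyond it at (317,290). Fusing fin, bar and board puts its origin at about (484, −14), yaw −14.5°. The jig origin is at about (569, −237.5), yaw −14.8°. I descend and grip the fin.

```bash
python3 -m handwheel '[-2,1,40,0.015,60,-3,2,80,0.015,60,-5,3,120,0.015,60,-6,3,160,0.015,60,-7,3,190,0.015,60,-7,3,210,0.015,60,-7,3,225,0.015,60,-7,3,227,0.015,60,-7,3,227,0.015,40,-7,3,227,0.015,20,-7,3,227,0.015,5,-7,3,227,0.015,5,-7,3,227,0.015,5,-7,3,227,0.015,5]'
cat > g.py <<'E'
from h import *
import sys
s=read_state(); R=Rot.from_euler('xyz',s['eef_rot']).as_matrix(); p=np.array(s['ee_pos'])*1000
print('pos',p.round(1),'rot',np.round(s['eef_rot'],4),'F',np.round(s['contact_force'],1),'gap',round(s['finger_gap']*1000,1),'t',s['t'])
for a in sys.argv[1:]:
    print(a,'->',(R.T@(np.array(eval(a))-p)).round(1))
E
python3 g.py
```

```text
t: 6.1
ee_pos: [0.4854, -0.0147, 0.0165]
eef_rot: [-3.138, -0.015, 2.886]
contact_force: [-0.1, 1.6, 5.9]
finger_gap: 0.0152
pos [485.4 -14.7  16.5] rot [-3.1378 -0.0154  2.886 ] F [-0.1  1.6  5.9] gap 15.2 t 6.1
```

Gripped (gap 15.2 mm on the fin). I lift and compute the moves to the pre-insertion pose, jig x = −114 mm.

```bash
python3 -m handwheel '[0,0,-20,0,5,0,0,-45,0,0,0,0,-75,0,0,0,0,-75,0,0]'
python3 g.py '(458.8,-208.5,90)' '(458.8,-208.5,50)'
```

```text
t: 6.5
ee_pos: [0.4893, -0.0155, 0.0953]
eef_rot: [-3.138, -0.007, 2.886]
contact_force: [0.8, 0.6, -1.0]
finger_gap: 0.0148
pos [489.3 -15.5  95.3] rot [-3.1377 -0.0074  2.886 ] F [ 0.8  0.6 -1. ] gap 14.8 t 6.5
(458.8,-208.5,90) -> [ -19.3 -194.4    5.9]
(458.8,-208.5,50) -> [ -19.6 -194.3   45.9]
```

```bash
python3 -m handwheel '[-5,-40,0,0,0,-10,-80,0,0,0,-15,-120,0,0,0,-18,-160,0,0,0,-19,-185,5,0,0,-19,-194,20,0,0,-19,-194,35,0,0,-19,-194,42,0,0,-19,-194,42,0,0]'
cat > m2.py <<'E'
from h import *
import sys
p,d,m=grab('wrist'); P=cloud(d,m); hsv=cv2.cvtColor(p,cv2.COLOR_RGB2HSV); X,Y,Z=P[...,0],P[...,1],P[...,2]
cv2.imwrite('pics/'+sys.argv[1],p[:,:,::-1])
G=cv2.inRange(hsv,(40,70,30),(90,255,255))
B=cv2.inRange(hsv,(100,130,40),(125,255,255))
k,l,st,c=cv2.connectedComponentsWithStats(G)
for i in range(1,k):
    if st[i,4]>150: Q=P[l==i]; r=cv2.minAreaRect((Q[:,:2]*1000).astype(np.float32)); print('green',st[i,4],c[i].round(),Q.mean(0).round(4),np.percentile(Q[:,2],[5,95]).round(4),np.round(r[1],1),round(r[2],1))
a=np.radians(-14.8); ex=np.array([np.cos(a),np.sin(a)]); ey=np.array([-ex[1],ex[0]]); O=np.array([.569,-.2375])
j=(P[...,:2]-O); jx=j@ex*1000; jy=j@ey*1000
M=(hsv[...,1]<70)&(abs(Z-.038)<.004)&(abs(jx)<30)&(abs(jy)<60)&(d>0)
Q=P[M]; r=cv2.minAreaRect((Q[:,:2]*1000).astype(np.float32)); print('lip',len(Q),np.round(r[0],1),np.round(r[1],1),round(r[2],1))
M=(l>0)&(abs(jy)<40)&(jx<20)&(jx>-100)
if M.any(): print('board in jig frame x',np.percentile(jx[M],[2,98]).round(1),'y',np.percentile(jy[M],[3,97]).round(1),'z',np.percentile(Z[M],[5,50,95]).round(4))
E
python3 m2.py w3.png; python3 g.py
```

```text
t: 7.4
ee_pos: [0.4566, -0.2069, 0.0515]
eef_rot: [-3.139, -0.012, 2.886]
contact_force: [-1.0, 0.4, -1.3]
finger_gap: 0.0147
green 354 [628.  47.] [ 0.3916 -0.0065  0.0069] [0.0052 0.0077] [191.3  12.3] 85.2
green 949 [ 67. 327.] [ 0.4852 -0.4152  0.0082] [0.0019 0.013 ] [ 46.9 267.2] 29.5
green 690 [318. 343.] [ 0.5072 -0.2218  0.0536] [0.0408 0.1248] [ 30.2 146.7] 70.2
green 701 [ 12. 387.] [ 0.4891 -0.4098  0.0571] [0.0523 0.0623] [ 26.5 254.3] 28.5
lip 0 [0. 0.] [0. 0.] 0.0
board in jig frame x [-64.6 -46.2] y [-14.1  13.9] z [0.0406 0.0415 0.0424]
pos [ 457.5 -207.3   52.7] rot [-3.1386 -0.0099  2.8863] F [ 0.4 -0.1 -1.5] gap 15.5 t 7.45
```

View pics/w3.png

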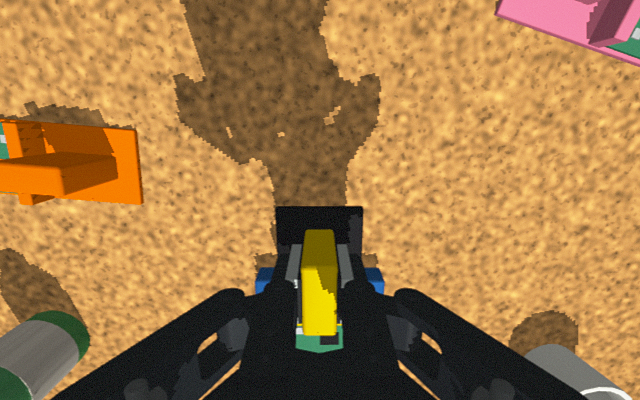

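The wrist view shows the tray centred (x 280–362) between the apron's visible blue edges (257 and 384). Its yaw is parallel to the jig's, and the tongue at (318,343) points at the slot. I lower it onto the apron.

```bash
python3 -m handwheel '[0,0,6,0,0,0,0,12,0,0,0,0,16,0,0,0,0,16,0,0]'; python3 g.py '(480.7,-214.2,36.5)' '(569,-237.5,36.5)'
```

```text
t: 7.85
ee_pos: [0.4575, -0.2073, 0.0367]
eef_rot: [-3.138, -0.01, 2.887]
contact_force: [-0.2, -0.6, -0.7]
finger_gap: 0.0152
pos [ 457.5 -207.3   36.7] rot [-3.1385 -0.0095  2.8866] F [-0.2 -0.6 -0.7] gap 15.2 t 7.85
(480.7,-214.2,36.5) -> [-24.1  -0.8  -0. ]
(569,-237.5,36.5) -> [-115.5   -1.1   -0.9]
```

```bash
python3 -m handwheel '[-8,0,0,0,0,-16,0,0,0,0,-24,0,0,0,0,-30,0,0,0,0,-36,0,0,0,0,-42,0,0,0,0,-48,0,0,0,0,-48,0,0,0,0]'; python3 m2.py w4.png
python3 - <<'E'
from h import *
p,d,m=grab('scene'); cv2.imwrite('pics/s4.png',cv2.resize(p[160:260,170:310,::-1],None,fx=5,fy=5,interpolation=cv2.INTER_CUBIC))
E
```

```text
t: 8.65
ee_pos: [0.5055, -0.22, 0.0367]
eef_rot: [-3.138, -0.007, 2.886]
contact_force: [0.8, -0.1, 1.9]
finger_gap: 0.0154
green 1194 [ 36. 283.] [ 0.4884 -0.4129  0.0087] [0.0017 0.0129] [ 47.3 232.8] 9.6
green 594 [318. 342.] [ 0.5609 -0.2363  0.0328] [0.026  0.0837] [ 30.1 146. ] 70.2
lip 0 [0. 0.] [0. 0.] 0.0
board in jig frame x [-85.2   2.8] y [-35.9  37. ] z [0.0261 0.0284 0.125 ]
```

View pics/s4.png

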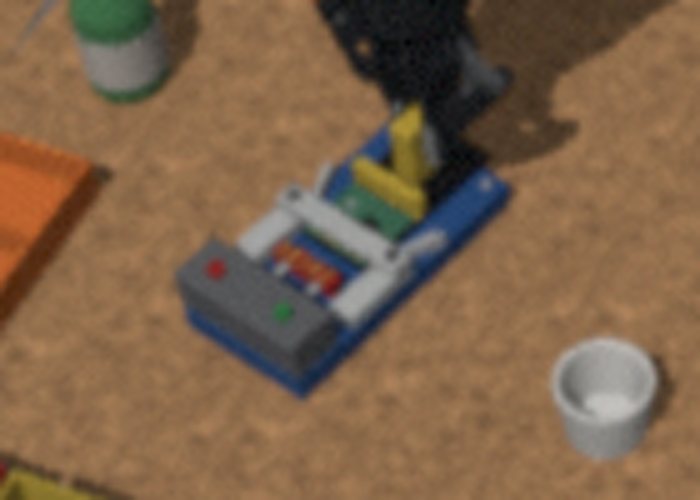

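The scene crop shows the tongue (370,215) passing under the lip (335,225), with its green edge just visible behind it and the crossbar (390,185) still about 25 mm short. There is no jamming force, so I push on slowly.

```bash
python3 -m handwheel '[-5,0,0,0,0,-10,0,0,0,0,-14,0,0,0,0,-18,0,0,0,0,-21,0,0,0,0,-24,0,0,0,0,-24,0,0,0,0]'; python3 g.py '(569,-237.5,36.5)'
```

```text
t: 9.45
ee_pos: [0.5272, -0.2255, 0.0365]
eef_rot: [-3.139, -0.011, 2.887]
contact_force: [-6.7, 1.8, 7.9]
finger_gap: 0.0155
pos [ 527.2 -225.5   36.5] rot [-3.1386 -0.0113  2.8865] F [-6.7  1.8  7.9] gap 15.5 t 9.45
(569,-237.5,36.5) -> [-43.5  -1.   -0.4]
```

```bash
python3 -m handwheel '[-3,0,0,0,0,-6,0,0,0,0,-9,0,0,0,0,-9,0,0,0,0]'; python3 g.py '(569,-237.5,36.5)'
```

```text
t: 9.85
ee_pos: [0.5322, -0.2267, 0.0365]
eef_rot: [-3.14, -0.023, 2.887]
contact_force: [-16.0, 4.1, 15.1]
finger_gap: 0.015
pos [ 532.2 -226.7   36.5] rot [-3.1398 -0.0233  2.887 ] F [-16.    4.1  15.1] gap 15.0 t 9.85
(569,-237.5,36.5) -> [-38.3  -1.1  -0.9]
```

Run:
```python
from h import *
p,d,m=grab('scene'); a=cv2.resize(p[170:245,195:285,::-1],None,fx=6,fy=6,interpolation=cv2.INTER_CUBIC)
cv2.imwrite('pics/s5.png',a)
P=cloud(d,m);hsv=cv2.cvtColor(p,cv2.COLOR_RGB2HSV)
al=np.radians(-14.8); ex=np.array([np.cos(al),np.sin(al)]); ey=np.array([-ex[1],ex[0]]); O=np.array([.569,-.2375])
j=P[...,:2]-O; jx=j@ex*1000; jy=j@ey*1000; Z=P[...,2]
near=(abs(jx)<70)&(abs(jy)<28)&(d>0)
Ye=cv2.inRange(hsv,(18,130,70),(34,255,255))>0
R=(cv2.inRange(hsv,(0,120,60),(9,255,255))>0)&near&(jx>15)
for n,M in (('bar top',Ye&near&(Z>.037)&(Z<.05)),('fin top',Ye&near&(Z>.06)),('lip',near&(hsv[...,1]<60)&(abs(Z-.038)<.004)&(jx>-10)&(jx<25)),('red',R),('green',(cv2.inRange(hsv,(40,70,30),(90,255,255))>0)&near)):
    if M.sum()>3: print(n,M.sum(),'jx',np.percentile(jx[M],[5,50,95]).round(1),'z',np.percentile(Z[M],[5,50,95]).round(4))
```

```text
bar top 53 jx [-22.9  -6.2  -0.2] z [0.0381 0.0418 0.0478]
fin top 39 jx [-34.8 -25.6 -17.4] z [0.0629 0.0686 0.0838]
lip 83 jx [ 0.1  8.7 15.9] z [0.0344 0.037  0.0407]
red 20 jx [46.9 50.9 54.6] z [0.032  0.0341 0.0394]
green 63 jx [15.7 24.6 33. ] z [0.0227 0.026  0.0304]
```

View pics/s5.png

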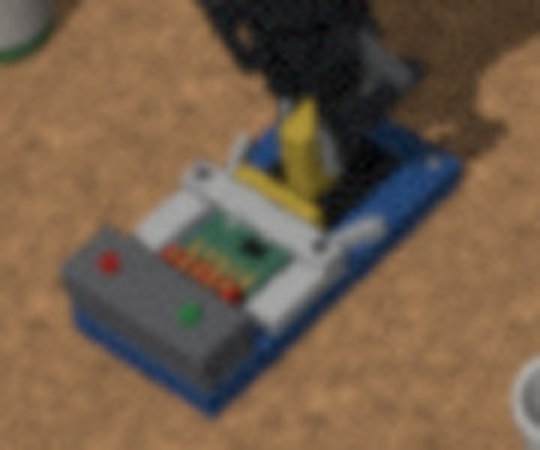

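The scene crop shows the crossbar (280,195) up against the lip (260,210). The tongue fills the space behind the lip, and the red contact bar is pushed back: red centre at jig x≈51 mm, against 50 mm expected at home. I push a little more to confirm the stop and hold.

```bash
python3 -m handwheel '[-3,0,0,0,0,-6,0,0,0,0,-6,0,0,0,0,-6,0,0,0,0]'; python3 g.py '(569,-237.5,36.5)'; sed -n 1p /dev/null
python3 - <<'E'
from h import *
T=[]
for _ in range(3):
    p,d,m=grab('scene'); P=cloud(d,m);hsv=cv2.cvtColor(p,cv2.COLOR_RGB2HSV)
    al=np.radians(-14.8); ex=np.array([np.cos(al),np.sin(al)]); ey=np.array([-ex[1],ex[0]])
    j=P[...,:2]-np.array([.569,-.2375]); jx=j@ex*1000; jy=j@ey*1000
    M=(cv2.inRange(hsv,(0,120,60),(9,255,255))>0)&(jx>15)&(jx<70)&(abs(jy)<28)
    Y=(cv2.inRange(hsv,(18,130,70),(34,255,255))>0)&(P[...,2]<.05)&(P[...,2]>.037)&(abs(jx)<70)&(abs(jy)<28)
    T.append((np.median(jx[M]),np.median(jx[Y])))
print(np.round(T,1))
p,d,m=grab('top');P=cloud(d,m);hsv=cv2.cvtColor(p,cv2.COLOR_RGB2HSV)
M=np.zeros(d.shape,np.uint8);M[175:222,240:282]=cv2.inRange(hsv[175:222,240:282],(0,120,80),(8,255,255))
Q=P[M>0];print('lever',np.median(Q[Q[:,2]>.08],0))
cv2.imwrite('pics/top9.png',cv2.resize(p[130:265,180:470,::-1],None,fx=2.7,fy=2.7,interpolation=cv2.INTER_CUBIC))
E
python3 g.py
```

```text
t: 10.3
ee_pos: [0.5322, -0.2265, 0.0364]
eef_rot: [-3.141, -0.041, 2.889]
contact_force: [-22.6, 5.4, 19.4]
finger_gap: 0.0152
pos [ 532.2 -226.5   36.4] rot [-3.1413 -0.0409  2.8888] F [-22.6   5.4  19.4] gap 15.2 t 10.3
(569,-237.5,36.5) -> [-38.3  -1.4  -1.6]
[[51.8 -6.1]
 [50.6 -6. ]
 [50.9 -5.2]]
lever [0.58148039 0.20700017 0.11239288]
pos [ 532.2 -226.5   36.4] rot [-3.1413 -0.0406  2.8887] F [-22.4   4.7  19.3] gap 15.3 t 10.5
```

View pics/top9.png

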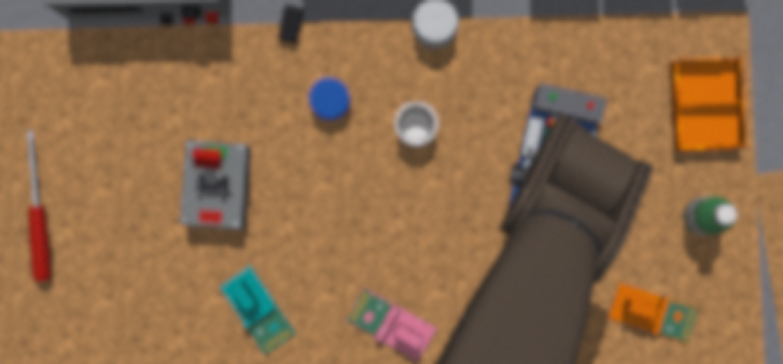

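The TCP did not move at all while the push rose from 16 to 23 N, so it is on a hard stop. The top view shows the lever at the green end (207,157), and the driver, reel, tub and look-alikes unmoved. Because the tool has pitched slightly, I check with fits that the tray lies flat and the bar–lip gap is closed.

Run:
```python
from h import *
al=np.radians(-14.8); ex=np.array([np.cos(al),np.sin(al)]); ey=np.array([-ex[1],ex[0]])
def jf(d,m):
    P=cloud(d,m); j=P[...,:2]-np.array([.569,-.2375]); return j@ex*1000,j@ey*1000,P[...,2]*1000
p,d,m=grab('wrist'); jx,jy,Z=jf(d,m); hsv=cv2.cvtColor(p,cv2.COLOR_RGB2HSV)
cv2.imwrite('pics/w9.png',p[190:400,160:480][:,:,::-1].repeat(2,0).repeat(2,1))
B=(cv2.inRange(hsv,(100,130,40),(125,255,255))>0)&(abs(Z-20)<6)&(abs(jy)<46)&(jx>-90)&(jx<0)
T=(hsv[...,2]<60)&(abs(jy)<26)&(jx>-85)&(jx<-40)&(abs(Z-25)<8)
for n,M in(('apron',B),('tray',T)):
    if M.sum()<10: print(n,M.sum()); continue
    A=np.c_[jx[M],jy[M],np.ones(M.sum())]; c=np.linalg.lstsq(A,Z[M],rcond=None)[0]
    print(n,M.sum(),'z',np.percentile(Z[M],[5,50,95]).round(1),'slope',c[:2].round(3),'jx',np.percentile(jx[M],[1,50,99]).round(1),'jy',np.percentile(jy[M],[2,98]).round(1))
p,d,m=grab('scene'); jx,jy,Z=jf(d,m)
hsv=cv2.cvtColor(p,cv2.COLOR_RGB2HSV)
cols=[]
# profile along jig x near centre (bar / lip / board / red)
for x in range(-20,62,3):
    M=(abs(jx-x)<2)&(abs(jy+16)<9)
    if M.sum(): cols.append((x,int(M.sum()),round(float(np.median(Z[M])),1),np.median(hsv[M],0).astype(int).tolist()))
for c in cols: print(*c)
```

```text
apron 9606 z [18.1 19.3 20.3] slope [ 0.005 -0.001] jx [-84.5 -66.5 -17.4] jy [-42.8  42.9]
tray 2895 z [23.  24.3 25.3] slope [ 0.019 -0.002] jx [-64.7 -55.6 -40.6] jy [-23.7  23.6]
-20 25 115.4 [16, 64, 59]
-17 21 316.5 [14, 64, 74]
-14 15 315.2 [13, 65, 74]
-11 13 313.4 [14, 67, 73]
-8 24 307.5 [16, 68, 72]
-5 30 300.2 [15, 65, 68]
-2 43 246.9 [16, 60, 69]
1 47 225.8 [16, 68, 68]
4 26 261.6 [16, 66, 77]
7 10 37.9 [23, 3, 159]
10 8 37.2 [45, 2, 159]
13 15 34.7 [73, 6, 139]
16 9 28.2 [78, 30, 117]
19 5 25.8 [76, 65, 100]
22 9 25.8 [75, 92, 95]
25 8 25.3 [76, 99, 94]
28 10 25.4 [74, 85, 97]
31 9 25.2 [66, 57, 97]
34 6 27.0 [33, 73, 103]
37 5 26.5 [28, 60, 105]
40 4 30.2 [20, 115, 110]
43 4 29.8 [16, 115, 122]
46 6 33.3 [8, 122, 125]
49 7 32.9 [9, 165, 128]
52 3 34.7 [6, 141, 123]
55 3 35.9 [5, 132, 108]
61 3 48.9 [0, 5, 92]
```

View pics/w9.png

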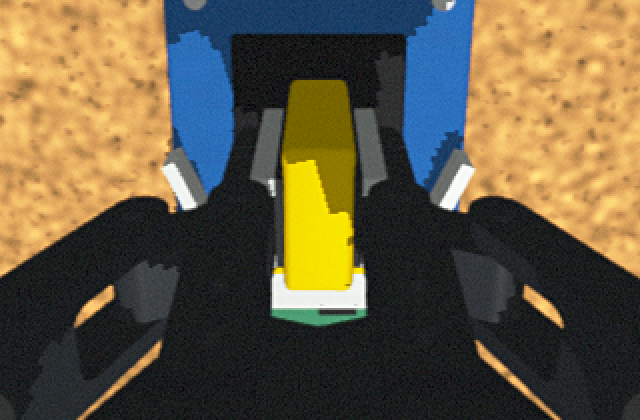

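The wrist crop shows the crossbar directly against the white lip (318,285). The tray's rear edge is at jig x = −64.7 mm (−65 expected at home), and the tray top is 5.0 mm above the apron, so it is flat and home. I'm handing in while holding the push.

```bash
python3 g.py; python3 -c "
from cell import *
print(sign_off())"
```

```text
pos [ 532.2 -226.6   36.4] rot [-3.1413 -0.0408  2.8887] F [-22.6   4.8  18.9] gap 15.2 t 10.6
the job is handed in; nothing more can be done
None
```

I threw the isolator lever to the green side first. Then I gripped the carrier by its fin, slid it flat along the apron under the lip, and handed in at t ≈ 10.6 s with the arm still pressing it home.

**Last checks that agreed:**
- **Lever:** the handle measured x ≈ 0.581 m, at the on end, both after the throw and at the end.
- **Carrier home:** the tray's rear edge was at jig x ≈ −64.7 mm, against −65 mm expected. The crossbar was visibly against the lip, and the red contact bar was pushed back to about 51 mm (50 mm expected).
- **Hard stop:** the gripper did not move when the push rose from 16 to 23 N.
- **Flat:** the tray top was 5.0 mm above the apron, which is the tray's own thickness.
- **Bystanders:** the reel, tub, driver, glue, parts tray and look-alikes looked unmoved in the top view. The battery and tin were in view, but I did not check them separately.

**Less tidy readings:**
- **Lever force:** the fingertips read about 39 N in total (32 N of it horizontal) when pressed against the lever at its stop.
- **Grip tilt:** the tool is pitched about 0.04 rad, with about 19 N of upward reaction, while holding the carrier.
- **Position disagreement:** the gripper's own position put the crossbar about 3 mm short of the lip. I trusted the camera and stop checks over it.

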